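# Shut the sprung bin lid and press its cap home

## Robot

A 6-joint arm with a two-finger parallel gripper is mounted at the origin on the work surface. World frame = base frame: x ahead of the robot, y to its left, z up, the work surface at z = 0. Lengths are in m, angles in rad, forces in N, time in s.
With the tool pointing down it reaches from about 0.3 to 0.75 m from the base axis. Payload 8.5 kg.
Tool frame: the origin (TCP) lies where the fingers leave the gripper's body, on its centre line; the fingertips stand 64 mm ahead of it and the grasp point (between the pads) lies 45 mm ahead of it; z points along the fingers, y is the direction in which the jaws open and shut (so a half turn about z gives the same grasp; the last joint's range is limited). The gripper opens to 88 mm and grips with 3 to 60 N. Pads are 18 mm wide; open, the fingers measure 123 mm over their backs; the gripper's body (75 mm by 187 mm) begins 45 mm behind the grasp point.
Start: joints at [-1.492, 0.381, 1.297, -0, 1.464, -0.215], TCP at [0.159, -0.526, 0.303] pointing down, gripper open.
Joint ranges: [-3.11, 3.11], [-0.89, 2.33], [0.22, 2.48], [-1.42, 4.56], [0.17, 2.85], [-2.88, 2.88]. Speed limits (rad/s): [2.39, 2.39, 3.14, 3.14, 3.14, 3.14].

## Interface

Orientations are given as a unit quaternion [x, y, z, w].
In Python, from workcell import r gives the robot as it stands.
- The arm moves only by the tool drive_tool, never from a script. Its argument "series" is a list of rows, each an object of numbers: "wx", "wy", "wz": the turn, a rotation vector about the tool's x, y, z in degrees; "tx", "ty", "tz": the shift along the tool's x, y, z in mm; "fingers": the closure, from -1 (fully open) to 1 (shut). A call has 1 to 8 rows; each row shifts and turns the pose as measured when the row begins, along the tool's axes as they then stand; what a row does not reach is not made up. A row lasts 1/8 s, in which the tool goes at most 62.5 mm and 10.7 degrees, less where a joint would pass 70% of its speed; a pose out of reach is approached as far as the arm can. A call is refused whole if a number of a shift passes 62.5 or a number of a turn 10.7, either way. A call with a gripper value outside its range is refused whole. The fingers move at their own pace and stop on an object; "force" is the grip in N (left out, the last holds). Time passes only in rows, so rows that do not move let the fingers close. It gives the time, the measured TCP pose, the force and the opening at its end, in the units of the state.
- r.observe(): the state, without advancing time (a new reading comes with each control period).
- r.camera(name): name is "side" or "top"; returns a dict with "img" (480x640x3 uint8, red, green, blue), "intrinsics" (3x3 intrinsics, pixels), "extrinsics" (4x4, takes a point from camera to world coordinates). Camera axes: x right, y down, z forward; pixel columns grow to the right and rows downward; lengths in m; the calibration is good to about 2 mm. A picture is of the moment at which its call begins. There is no depth.
- r.close_job(): hands the job in, once; it reports no verdict.
The state is a dict: "t": time; "joint_positions": joint angles; "qvel": joint speeds; "tau": joint torques, N m; "eef_pos": TCP position; "tool_rot": TCP orientation; "contact_force": force on the tool from outside, world axes, zero at the start; "moment": the same for the moment, N m; "opening": opening from 0.0 (shut) to 1.0 (fully open).
Only numpy, scipy, OpenCV 4.12 (cv2) and the standard library are available. Lean on these libraries where they do the work, as an engineer would, in place of code of your own. Each camera call takes 0.05 s, during which the arm holds its last target. There are 200 camera calls.

## Task

Close up the steel ingredient bin: first press the front tab of its sprung lid down until the catch takes it and the lid stays shut on its own with the gripper off it, then take the white snap cap with the round grip knob from the cutting board and press it straight down onto the filling neck on the lid. Push through the click and the sudden drop in force until the cap is fully home, and keep pressing: finish while the gripper is still holding the cap down with a steady push of about 10 N, not letting go. Leave the flat jar lid, the spice shaker and the measuring cup where they stand.

Things in the scene. Friction and masses are not known exactly. Their poses are not given: they have to be found in the camera images.
- bin: Fixed steel bin, 200 x 170 mm (its x by its y) and 100 mm high to the rim, origin at the centre of its underside; its +x points from the front, where tab and catch are, to the hinge at the back. Its lid is a flat steel plate 8 mm thick, hinged along the back rim.
- lid (a joint): Opening angle of the bin's lid, rad: 0 shut (firm stop), 0.42 fully open, where a spring holds it at the start, front edge up. Pressing the tab takes about 3 to 6 N most of the way and 7 to 12 N over the last few degrees, where a spring catch on the bin's front snaps over the lid's tongue; then the lid stays below 0.03 when let go.
- hinge (a point): Middle of the lid's hinge line, at the bin's back rim (bin x = +100 mm, 100 mm above the bin's underside); the hinge runs along the bin's y.
- tab (a point): Middle of the top face of the lid's front tab, the place to press down: the tab is 60 mm wide, 30 mm deep and 8 mm thick, its middle 220 mm in front of the hinge line and, when shut, 108 mm above the bin's underside. It swings with the lid; z is the lid's upward normal.
- neck (a point): Filling neck on the lid: this point is on its axis at the top of its round grey collar (52 mm diameter) on which the seated cap rests; 90 mm in front of the hinge line and, shut, 116 mm above the bin's underside; z along the neck. The grey stud above is 28 mm in diameter and 21 mm high, its top 7 mm tapering to 16 mm; four sprung steel balls stand out of it 8 mm above the collar.
- cap_center (a point): White plastic snap cap, 60 g, loose, standing on the board open side down; this point is on its axis half-way up, 26 mm above its underside; z up along its axis. Skirt 47 mm diameter, 27 mm high; on it a round grip knob 28 mm diameter, 25 mm high (52 mm in all). The 9 mm shoulder round the knob can take the push of the fingertips.
- cap_foot (a point): Centre of the cap's underside, where its mouth is 30 mm wide. On the neck the lip meets the balls when this point is about 13 mm above the collar; pushing it over them takes about 7 to 15 N, then the force drops and the cap pulls itself down. Fully home, this point is at the neck point, the underside on the collar.
- board: Fixed wooden cutting board, 300 x 200 x 12 mm, origin at the centre of its underside; the cap and a flat jar lid lie on it.
- jar_lid_mid (a point): Bystander on the board: flat brass-coloured jar lid, 72 mm diameter, 13 mm high, loose; its centre.
- shaker_mid (a point): Bystander: steel spice shaker, 38 mm diameter, 74 mm high, loose; its centre, 37 mm up.
- cup_mid (a point): Bystander: aluminium measuring cup, 66 mm diameter, 55 mm high, loose; its centre, 27 mm up.
Not all that is in view belongs to the job. What is shaped like the part that bears cap_center but blue, brown or green is not meant.

How it is judged:
By the outcome, as a careful person would: the job done as asked, in the order asked, and still so for the second after the job is handed in, while the arm keeps its last pose, push and grip.
It also fails if it takes over 70 s, if anything falls off the work surface, if the arm or the gripper's body presses on something with over 40 N, if the wrist force passes 120 N, or if a joint passes its speed limit or range.

## Working session

There is one attempt and no reset: what is moved stays moved. The work goes in short steps, Python scripts to look and compute and a tool call to move; the robot and the scene stay as the last step left them, time stands still between calls to the robot, and variables do not carry over. Pictures are saved under pics/ and viewed, about 8 in all and at most 12, crops included, and the job is handed in when it is done.

Besides the shell and the picture viewer there is one more tool, called after "Call:" by a JSON object that holds its "fn" and its "kwargs", one argument or row to a line. drive_tool: Moves the arm, as the interface text tells. Its arguments: {"type":"object","properties":{"series":{"type":"array","items":{"type":"object","properties":{"wx":{"type":"number"},"wy":{"type":"number"},"wz":{"type":"number"},"tx":{"type":"number"},"ty":{"type":"number"},"tz":{"type":"number"},"fingers":{"type":"number"}}}},"force":{"type":"number"}},"required":["series"]}

```bash
mkdir -p pics; ls
python3 - <<'E'
from workcell import r
import cv2,numpy as np
np.set_printoptions(precision=4,suppress=True)
print(r.observe())
for n in("side","top"):
    c=r.camera(n);cv2.imwrite(f"pics/{n}0.png",c["img"][:,:,::-1]);print(n,c["intrinsics"],c["extrinsics"])
E
```

```text
pics
{'t': 0.0, 'joint_positions': array([-1.4923,  0.3812,  1.2983, -0.    ,  1.4636, -0.2153]), 'qvel': array([-0.0009, -0.0002,  0.0013, -0.0009, -0.0009, -0.0013]), 'tau': array([ -0.0013, -43.7942, -22.4549,   0.0712,   0.0354,  -0.0001]), 'eef_pos': array([ 0.1592, -0.5262,  0.3021]), 'tool_rot': array([ 0.9892,  0.1464,  0.    , -0.0007]), 'contact_force': array([-0.3191,  0.2946, -1.4046]), 'moment': array([-0.0236, -0.0211,  0.0167]), 'opening': 0.9953105476850975}
side [[459.8785   0.     319.022 ]
 [  0.     459.8785 246.7102]
 [  0.       0.       1.    ]] [[-0.902  -0.2031  0.381   0.2643]
 [-0.4317  0.4313 -0.7922  0.5742]
 [-0.0034 -0.879  -0.4767  0.4509]
 [ 0.      0.      0.      1.    ]]
top [[479.8765   0.     327.1098]
 [  0.     479.8765 240.7485]
 [  0.       0.       1.    ]] [[-0.01   -0.9889  0.1485  0.4089]
 [-0.9999  0.0115  0.009   0.0028]
 [-0.0106 -0.1484 -0.9889  0.9536]
 [ 0.      0.      0.      1.    ]]
```

View pics/side0.png

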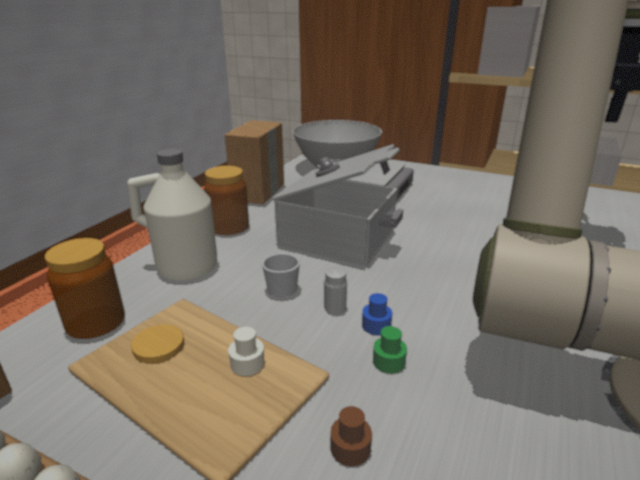

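View pics/top0.png

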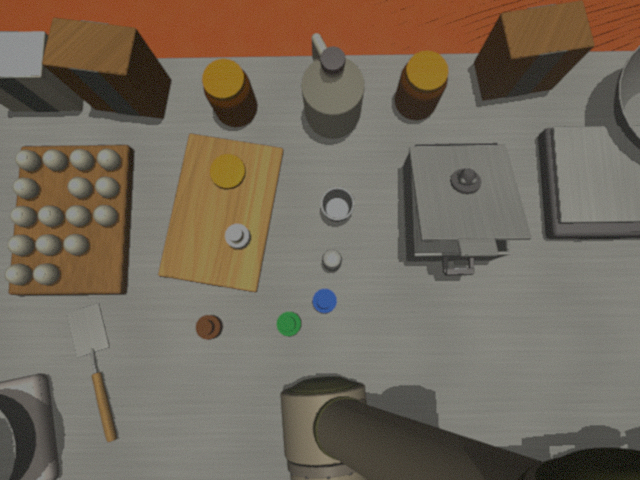

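The top view shows the cap at about (237,236) on the board. The bin is at about (460,205), with its front facing the robot (down in the image) and its catch at (458,266). The side view shows the cap at (247,352) and the open lid with the neck at (327,166). Next I'll zoom in on the bin.

Run:
```python
import cv2,numpy as np
t=cv2.imread("pics/top0.png");s=cv2.imread("pics/side0.png")
R=lambda im,x,y,w,h,k:cv2.resize(im[y:y+h,x:x+w],None,fx=k,fy=k,interpolation=cv2.INTER_CUBIC)
a=R(t,395,135,140,145,4); b=R(s,265,140,160,125,4)
cv2.imwrite("pics/a.png",a);cv2.imwrite("pics/b.png",b)
```

```text
(no output)
```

View pics/a.png

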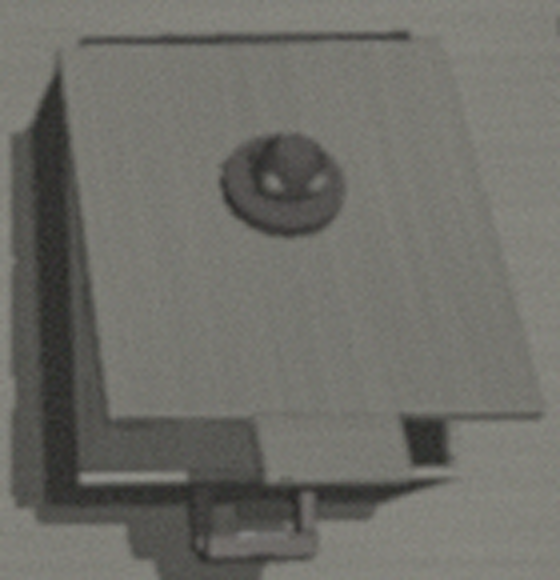

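View pics/b.png

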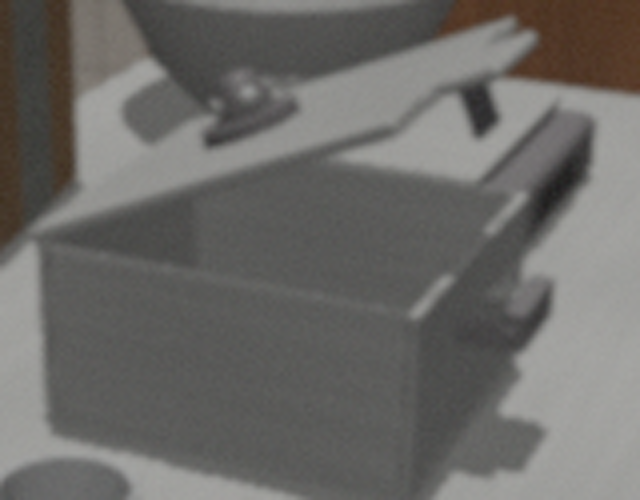

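The crops give the bin's corners. Now I'll fit the bin pose by least squares and the cap by silhouette.

```bash
cat > h.py <<'E'
import cv2,numpy as np
from scipy.optimize import least_squares,minimize
from scipy.spatial.transform import Rotation as Ro
np.set_printoptions(precision=4,suppress=True)
K={"side":(459.8785,319.022,246.7102),"top":(479.8765,327.1098,240.7485)}
def load():
    from workcell import r
    return {n:r.camera(n) for n in K}
def proj(c,P):
    E=c["extrinsics"];Q=(np.atleast_2d(P)-E[:3,3])@E[:3,:3];u=Q@c["intrinsics"].T
    return u[:,:2]/u[:,2:]
def lidpt(d,y,h,th):
    return np.array([.1-d*np.cos(th)+h*np.sin(th),y,.1+d*np.sin(th)+h*np.cos(th)])
def binw(p,q):
    return Ro.from_euler('z',p[2]).apply(q)+[p[0],p[1],0]
def capmask(c,x,y,zf):
    m=np.zeros((480*4,640*4),np.uint8);a=np.linspace(0,2*np.pi,40)
    for z0,z1,R in((0,.027,.0235),(.027,.052,.014)):
        P=np.array([[x+R*np.cos(t),y+R*np.sin(t),zf+z] for z in(z0,z1) for t in a])
        cv2.fillConvexPoly(m,cv2.convexHull(np.round(proj(c,P)*4+1.5).astype(np.int32)),255)
    return cv2.resize(m,(640,480),interpolation=cv2.INTER_AREA)/255.
E
python3 - <<'E'
from h import *
C=load()
off={"top":(395,135),"side":(265,140)}
th=.42
pts=[("top",(80,478),(-.1,.085,.1)),("top",(452,472),(-.1,-.085,.1)),("top",(62,48),lidpt(0,.085,.008,th)),("top",(440,40),lidpt(0,-.085,.008,th)),
("top",(283,187),lidpt(.09,0,.016,th)),
("side",(415,315),(-.1,.085,.1)),("side",(410,495),(-.1,.085,0)),("side",(42,240),(.1,.085,.1)),("side",(50,430),(.1,.085,0)),("side",(525,195),(-.1,-.085,.1))]
def f(p):
    return np.concatenate([proj(C[n],binw(p,np.array(q)))[0]-(np.array(off[n])+(np.array(u)+.5)/4-.5) for n,u,q in pts])
s=least_squares(f,[.5,-.3,0],loss="soft_l1");p=s.x
print("bin",p);print(f(p).reshape(-1,2))
for nm,d,h in(("tab",.22,.008),("neck",.09,.016)):
    for t in(th,0):print(nm,t,binw(p,lidpt(d,0,h,t)))
# cap
M={}
for n,(u,v) in(("top",(237,236)),("side",(247,352))):
    hsv=cv2.cvtColor(C[n]["img"],cv2.COLOR_RGB2HSV);m=((hsv[...,1]<60)&(hsv[...,2]>70)).astype(np.uint8)
    w=np.zeros_like(m);w[v-28:v+28,u-24:u+24]=1;m=m*w
    _,l,st,_=cv2.connectedComponentsWithStats(m);k=1+np.argmax(st[1:,4]);M[n]=(l==k)*1.;print(n,st[k])
g=lambda q,ns=("top","side"):sum(np.abs(capmask(C[n],q[0],q[1],.012)-M[n]).sum() for n in ns)
x0=min(((x,y) for x in np.arange(.3,.6,.01) for y in np.arange(0,.35,.01)),key=g)
for ns in(("top","side"),("top",),("side",)):
    s=minimize(g,x0,args=(ns,),method="Nelder-Mead",options=dict(initial_simplex=np.array(x0)+[[.006,0],[-.004,.005],[-.004,-.005]]));print("cap",ns,s.x,s.fun)
E
```

```text
bin [ 0.6081 -0.2292 -0.0011]
[[-0.8048  1.6173]
 [ 1.6528  2.1571]
 [ 0.4071 -1.414 ]
 [-1.1354 -0.5453]
 [ 0.4308 -1.5472]
 [ 1.2439  0.1139]
 [-0.0787  2.7488]
 [-1.3336  0.5643]
 [-0.9078 -2.2021]
 [ 1.7798 -0.9103]]
tab 0.42 [ 0.5105 -0.2291  0.197 ]
tab 0 [ 0.4881 -0.2291  0.108 ]
neck 0.42 [ 0.6325 -0.2292  0.1513]
neck 0 [ 0.6181 -0.2292  0.116 ]
top [225 224  25  25 474]
side [ 228  324   43   52 1689]
cap ('top', 'side') [0.5602 0.1866] 431.62745098039215
cap ('top',) [0.56   0.1871] 62.08627450980392
cap ('side',) [0.5604 0.1866] 365.26666666666665
```

The bin is at about (0.608,-0.229) with yaw ≈ 0. The tab is at (0.510,-0.229,0.197) while open, and the cap is at (0.560,0.187). I'll straighten the tool, close the fingers and go above the tab.

Call:
{"fn": "drive_tool", "kwargs": {
  "series": [
    {"wz":8.4,"fingers":1},
    {"wz":8.4,"fingers":1},
    {"fingers":1},
    {"tz":-20,"fingers":1}
  ],
  "force": 20
}}

```text
validation failed for argument at $.se...
```

Call:
{"fn": "drive_tool", "kwargs": {
  "series": [
    {"tx":43,"ty":-37,"fingers":1},
    {"tx":43,"ty":-37,"fingers":1},
    {"tx":43,"ty":-37,"fingers":1},
    {"tx":43,"ty":-37,"fingers":1},
    {"tx":43,"ty":-37,"fingers":1},
    {"tx":43,"ty":-37,"fingers":1},
    {"tx":43,"ty":-37,"fingers":1},
    {"tx":43,"ty":-37,"fingers":1}
  ]
}}

```text
validation failed for argument at $.se...
```

Call:
{"fn": "drive_tool", "kwargs": {
  "series": [
    {"tx":0,"ty":0,"tz":0,"wx":0,"wy":0,"wz":8.4,"fingers":1},
    {"tx":0,"ty":0,"tz":0,"wx":0,"wy":0,"wz":8.4,"fingers":1},
    {"tx":0,"ty":0,"tz":-20,"wx":0,"wy":0,"wz":0,"fingers":1}
  ],
  "force": 20
}}

```text
t: 0.57
eef_pos: [0.1592, -0.5259, 0.3209]
tool_rot: [1.0, -0.005, -0.0, -0.003]
contact_force: [-0.2, 0.7, -0.6]
opening: 0.681
```

Call:
{"fn": "drive_tool", "kwargs": {
  "series": [
    {"tx":43,"ty":-37,"tz":0,"wx":0,"wy":0,"wz":0,"fingers":1},
    {"tx":43,"ty":-37,"tz":0,"wx":0,"wy":0,"wz":0,"fingers":1},
    {"tx":43,"ty":-37,"tz":0,"wx":0,"wy":0,"wz":0,"fingers":1},
    {"tx":43,"ty":-37,"tz":0,"wx":0,"wy":0,"wz":0,"fingers":1},
    {"tx":43,"ty":-37,"tz":0,"wx":0,"wy":0,"wz":0,"fingers":1},
    {"tx":43,"ty":-37,"tz":0,"wx":0,"wy":0,"wz":0,"fingers":1},
    {"tx":43,"ty":-37,"tz":0,"wx":0,"wy":0,"wz":0,"fingers":1},
    {"tx":43,"ty":-37,"tz":0,"wx":0,"wy":0,"wz":0,"fingers":1}
  ]
}}

```text
t: 1.58
eef_pos: [0.5144, -0.2273, 0.3221]
tool_rot: [1.0, -0.008, -0.0, -0.002]
contact_force: [0.2, -0.3, 0.4]
opening: 0.004
```

Call:
{"fn": "drive_tool", "kwargs": {
  "series": [
    {"tx":-6,"ty":2,"tz":25,"wx":0,"wy":0,"wz":0,"fingers":1},
    {"tx":0,"ty":0,"tz":25,"wx":0,"wy":0,"wz":-1,"fingers":1},
    {"tx":0,"ty":0,"tz":0,"wx":0,"wy":0,"wz":0,"fingers":1}
  ]
}}

```text
t: 1.95
eef_pos: [0.511, -0.2253, 0.2703]
tool_rot: [1.0, 0.004, -0.0, -0.002]
contact_force: [0.0, -1.1, 0.2]
opening: 0.004
```

Run:
```python
from h import *
C=load();im=C["side"]["img"][:,:,::-1][60:260,240:500];cv2.imwrite("pics/c.png",cv2.resize(im,None,fx=3,fy=3,interpolation=cv2.INTER_CUBIC))
```

```text
(no output)
```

View pics/c.png

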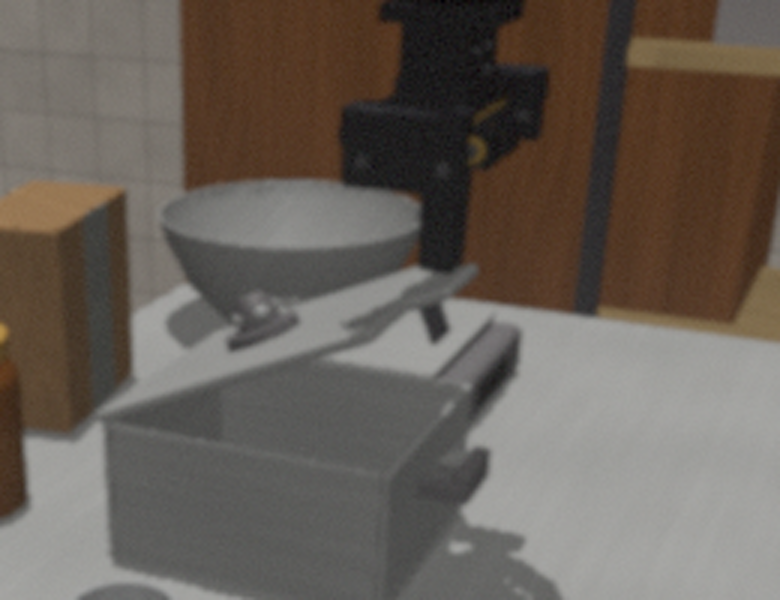

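The fingertips sit just above the tab, at (440,268) in the crop. I'll press down along the arc.

Call:
{"fn": "drive_tool", "kwargs": {
  "series": [
    {"tx":-2,"ty":3,"tz":10,"wx":0,"wy":0,"wz":0,"fingers":1},
    {"tx":-3,"ty":0,"tz":10,"wx":0,"wy":0,"wz":0,"fingers":1},
    {"tx":-3,"ty":0,"tz":10,"wx":0,"wy":0,"wz":0,"fingers":1},
    {"tx":-3,"ty":0,"tz":10,"wx":0,"wy":0,"wz":0,"fingers":1},
    {"tx":-3,"ty":0,"tz":10,"wx":0,"wy":0,"wz":0,"fingers":1},
    {"tx":-3,"ty":0,"tz":10,"wx":0,"wy":0,"wz":0,"fingers":1}
  ]
}}

```text
t: 2.8
eef_pos: [0.494, -0.2303, 0.2114]
tool_rot: [1.0, 0.003, 0.004, 0.001]
contact_force: [2.9, 0.8, 1.9]
opening: 0.006
```

Call:
{"fn": "drive_tool", "kwargs": {
  "series": [
    {"tx":-2,"ty":0,"tz":10,"wx":0,"wy":0,"wz":0,"fingers":1},
    {"tx":-2,"ty":0,"tz":10,"wx":0,"wy":0,"wz":0,"fingers":1},
    {"tx":-1,"ty":0,"tz":6,"wx":0,"wy":0,"wz":0,"fingers":1},
    {"tx":0,"ty":0,"tz":5,"wx":0,"wy":0,"wz":0,"fingers":1}
  ]
}}

```text
t: 3.3
eef_pos: [0.4894, -0.2303, 0.1787]
tool_rot: [1.0, 0.003, 0.005, 0.001]
contact_force: [-2.2, 1.7, 6.3]
opening: 0.006
```

Call:
{"fn": "drive_tool", "kwargs": {
  "series": [
    {"tx":0,"ty":0,"tz":4,"wx":0,"wy":0,"wz":0,"fingers":1},
    {"tx":0,"ty":0,"tz":4,"wx":0,"wy":0,"wz":0,"fingers":1}
  ]
}}

```text
t: 3.55
eef_pos: [0.4891, -0.2304, 0.1709]
tool_rot: [1.0, 0.003, 0.004, 0.001]
contact_force: [-6.8, 4.4, 31.2]
opening: 0.003
```

That's the firm stop at 31 N. I'll lift off and check.

Call:
{"fn": "drive_tool", "kwargs": {
  "series": [
    {"tx":0,"ty":0,"tz":-10,"wx":0,"wy":0,"wz":0,"fingers":1},
    {"tx":0,"ty":0,"tz":-40,"wx":0,"wy":0,"wz":0,"fingers":-1},
    {"tx":-30,"ty":-40,"tz":-20,"wx":0,"wy":0,"wz":0,"fingers":-1},
    {"tx":0,"ty":-60,"tz":0,"wx":0,"wy":0,"wz":0,"fingers":-1},
    {"tx":0,"ty":-60,"tz":0,"wx":0,"wy":0,"wz":0,"fingers":-1}
  ]
}}

```text
t: 4.18
eef_pos: [0.4561, -0.0699, 0.2405]
tool_rot: [1.0, -0.0, 0.003, 0.001]
contact_force: [0.4, 0.0, -0.3]
opening: 0.435
```

Run:
```python
from h import *
C=load();a=C["side"]["img"][130:270,260:430];b=C["top"]["img"][130:280,390:540]
R=lambda im:cv2.resize(im[:,:,::-1],(400,int(400*im.shape[0]/im.shape[1])),interpolation=cv2.INTER_CUBIC)
a,b=R(a),R(b);h=max(len(a),len(b));f=lambda x:cv2.copyMakeBorder(x,0,h-len(x),0,0,0)
cv2.imwrite("pics/d.png",np.hstack([f(a),f(b)]))
np.savez("d.npz",side=C["side"]["img"],top=C["top"]["img"])
```

```text
(no output)
```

View pics/d.png

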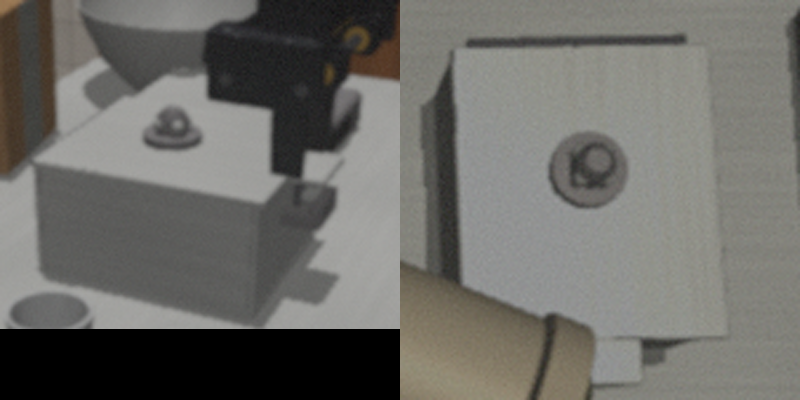

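The lid is shut and holding with the gripper off it. The collar is centred at about (460.4,193.1) in the top view and (332.8,185.8) in the side view. I'll work out the neck position from both.

Run:
```python
from h import *
C=load()
def ray(n,u,z):
    c=C[n];E=c["extrinsics"];d=E[:3,:3]@np.linalg.solve(c["intrinsics"],[*u,1]);o=E[:3,3];return o+d*(z-o[2])/d[2]
for n,u in(("top",(460.4,193.1)),("side",(332.8,185.8))):print(n,ray(n,u,.116))
P=lambda a,b:((a+.5)/2.667-.5+390,(b+.5)/2.667-.5+130)
for a,b in((455,47),(705,45),(460,333),(727,336)):print(ray("top",P(a-400,b),.108))
print(ray("side",((38.5)/2.353-.5+260,(160)/2.353-.5+130),.106),ray("side",((262.5)/2.353-.5+260,(202)/2.353-.5+130),.106))
```

```text
top [ 0.618  -0.2285  0.116 ]
side [ 0.6182 -0.2271  0.116 ]
[ 0.7073 -0.1437  0.108 ]
[ 0.7063 -0.3148  0.108 ]
[ 0.5095 -0.1399  0.108 ]
[ 0.5055 -0.3163  0.108 ]
[ 0.7039 -0.1455  0.106 ] [ 0.5063 -0.1455  0.106 ]
```

The neck is at (0.618,-0.228). Next is the cap.

Call:
{"fn": "drive_tool", "kwargs": {
  "series": [
    {"tx":17,"ty":-42,"tz":0,"wx":0,"wy":0,"wz":0,"fingers":-1},
    {"tx":17,"ty":-42,"tz":0,"wx":0,"wy":0,"wz":0,"fingers":-1},
    {"tx":17,"ty":-42,"tz":0,"wx":0,"wy":0,"wz":0,"fingers":-1},
    {"tx":17,"ty":-42,"tz":0,"wx":0,"wy":0,"wz":0,"fingers":-1},
    {"tx":17,"ty":-42,"tz":0,"wx":0,"wy":0,"wz":0,"fingers":-1},
    {"tx":17,"ty":-42,"tz":0,"wx":0,"wy":0,"wz":0,"fingers":-1},
    {"tx":0,"ty":0,"tz":0,"wx":0,"wy":0,"wz":0,"fingers":-1},
    {"tx":0,"ty":0,"tz":0,"wx":0,"wy":0,"wz":0,"fingers":-1}
  ]
}}

```text
t: 5.38
eef_pos: [0.5673, 0.1767, 0.2361]
tool_rot: [1.0, -0.007, 0.001, 0.003]
contact_force: [-0.3, -0.7, -0.0]
opening: 1.002
```

Call:
{"fn": "drive_tool", "kwargs": {
  "series": [
    {"tx":-7,"ty":-10,"tz":40,"wx":0,"wy":0,"wz":0,"fingers":-1},
    {"tx":0,"ty":0,"tz":40,"wx":0,"wy":0,"wz":0,"fingers":-1},
    {"tx":0,"ty":0,"tz":25,"wx":0,"wy":0,"wz":0,"fingers":-1},
    {"tx":0,"ty":0,"tz":0,"wx":0,"wy":0,"wz":0,"fingers":-1}
  ]
}}

```text
t: 5.88
eef_pos: [0.5613, 0.1794, 0.1291]
tool_rot: [1.0, -0.011, 0.001, 0.003]
contact_force: [-0.4, -0.1, 0.3]
opening: 1.001
```

Call:
{"fn": "drive_tool", "kwargs": {
  "series": [
    {"tx":-1,"ty":-7.5,"tz":10,"wx":0,"wy":0,"wz":-1.2,"fingers":-1},
    {"tx":0,"ty":0,"tz":13,"wx":0,"wy":0,"wz":0,"fingers":-1},
    {"tx":0,"ty":0,"tz":0,"wx":0,"wy":0,"wz":0,"fingers":-1}
  ]
}}

```text
t: 6.25
eef_pos: [0.5615, 0.186, 0.107]
tool_rot: [1.0, -0.001, 0.003, 0.003]
contact_force: [-0.6, 0.5, -0.5]
opening: 0.997
```

Run:
```python
from h import *
C=load();im=C["side"]["img"][:,:,::-1][270:410,160:340];cv2.imwrite("pics/e.png",cv2.resize(im,None,fx=3,fy=3,interpolation=cv2.INTER_CUBIC))
```

```text
(no output)
```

View pics/e.png

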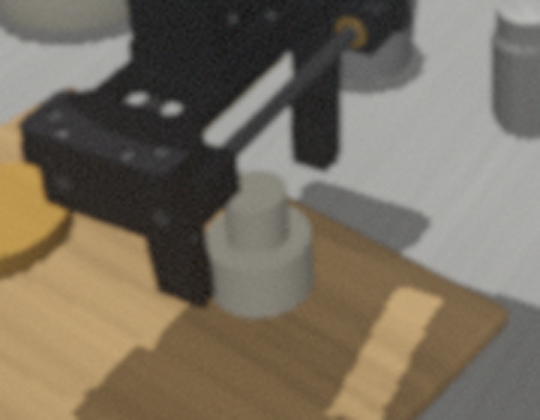

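The cap stands between the fingers: knob at (258,205), finger tips at (186,300) and (316,165). I'll lower the last few millimetres and grip.

Call:
{"fn": "drive_tool", "kwargs": {
  "series": [
    {"tx":-1.5,"ty":-0.8,"tz":3.2,"wx":0,"wy":0,"wz":0,"fingers":-1},
    {"tx":0,"ty":0,"tz":0,"wx":0,"wy":0,"wz":0,"fingers":1},
    {"tx":0,"ty":0,"tz":0,"wx":0,"wy":0,"wz":0,"fingers":1},
    {"tx":0,"ty":0,"tz":0,"wx":0,"wy":0,"wz":0,"fingers":1},
    {"tx":0,"ty":0,"tz":0,"wx":0,"wy":0,"wz":0,"fingers":1},
    {"tx":0,"ty":0,"tz":0,"wx":0,"wy":0,"wz":0,"fingers":1},
    {"tx":0,"ty":0,"tz":0,"wx":0,"wy":0,"wz":0,"fingers":1}
  ],
  "force": 25
}}

```text
t: 7.22
eef_pos: [0.5606, 0.1871, 0.1055]
tool_rot: [1.0, -0.001, 0.005, 0.003]
contact_force: [0.1, 0.1, -0.5]
opening: 0.344
```

Call:
{"fn": "drive_tool", "kwargs": {
  "series": [
    {"tx":0,"ty":0,"tz":-10,"wx":0.3,"wy":-0.5,"wz":0,"fingers":1},
    {"tx":0,"ty":0,"tz":-50,"wx":0,"wy":0,"wz":0,"fingers":1},
    {"tx":0,"ty":0,"tz":-50,"wx":0,"wy":0,"wz":0,"fingers":1},
    {"tx":0,"ty":0,"tz":-50,"wx":0,"wy":0,"wz":0,"fingers":1},
    {"tx":6,"ty":45,"tz":0,"wx":0,"wy":0,"wz":0,"fingers":1},
    {"tx":6,"ty":45,"tz":0,"wx":0,"wy":0,"wz":0,"fingers":1},
    {"tx":6,"ty":45,"tz":0,"wx":0,"wy":0,"wz":0,"fingers":1},
    {"tx":6,"ty":45,"tz":0,"wx":0,"wy":0,"wz":0,"fingers":1}
  ]
}}

```text
t: 8.22
eef_pos: [0.5842, 0.0048, 0.2759]
tool_rot: [1.0, 0.003, 0.001, -0.001]
contact_force: [0.3, 0.5, -0.9]
opening: 0.307
```

Call:
{"fn": "drive_tool", "kwargs": {
  "series": [
    {"tx":6,"ty":45,"tz":0,"wx":0,"wy":0,"wz":0,"fingers":1},
    {"tx":6,"ty":45,"tz":0,"wx":0,"wy":0,"wz":0,"fingers":1},
    {"tx":6,"ty":45,"tz":0,"wx":0,"wy":0,"wz":0,"fingers":1},
    {"tx":0,"ty":0,"tz":0,"wx":0,"wy":0,"wz":0,"fingers":1}
  ]
}}

```text
t: 8.72
eef_pos: [0.6025, -0.1374, 0.2781]
tool_rot: [1.0, 0.001, 0.002, -0.001]
contact_force: [0.1, 0.9, -1.2]
opening: 0.31
```

Call:
{"fn": "drive_tool", "kwargs": {
  "series": [
    {"tx":8,"ty":45,"tz":0,"wx":0,"wy":0,"wz":0,"fingers":1},
    {"tx":8,"ty":45,"tz":0,"wx":0,"wy":0,"wz":0,"fingers":1},
    {"tx":0,"ty":0,"tz":15,"wx":0,"wy":0,"wz":0,"fingers":1},
    {"tx":0,"ty":0,"tz":0,"wx":0,"wy":0,"wz":0,"fingers":1}
  ]
}}

```text
t: 9.22
eef_pos: [0.6188, -0.2253, 0.264]
tool_rot: [1.0, 0.003, 0.001, -0.002]
contact_force: [0.7, 0.3, -0.2]
opening: 0.309
```

Run:
```python
from h import *
C=load();im=C["side"]["img"][:,:,::-1][90:240,260:430];cv2.imwrite("pics/f.png",cv2.resize(im,None,fx=4,fy=4,interpolation=cv2.INTER_CUBIC))
p=np.array([.618,-.228,.116]);print(proj(C["side"],[p,p+[0,0,.021]]))
```

```text
[[333.0678 185.6647]
 [333.185  175.7715]]
```

View pics/f.png

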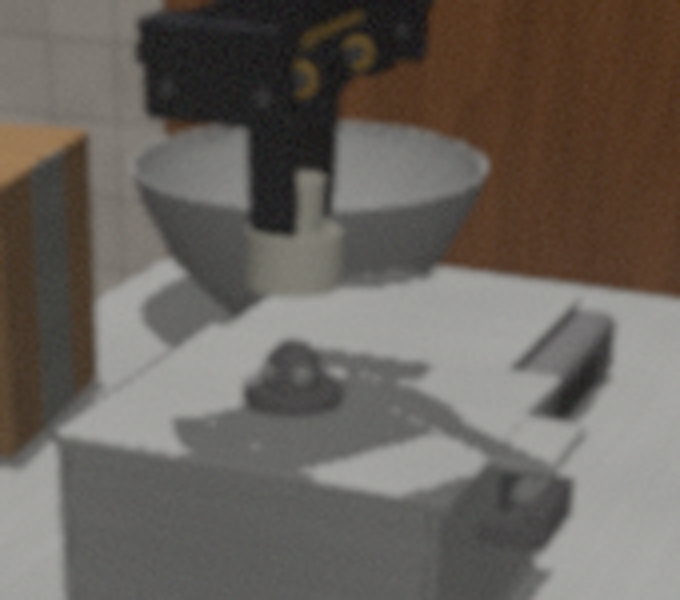

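The cap skirt, centred at x≈295 in the crop, hangs over the collar at x≈294. I'll make a small centring shift and lower it onto the stud.

Call:
{"fn": "drive_tool", "kwargs": {
  "series": [
    {"tx":0.7,"ty":2.7,"tz":10,"wx":0,"wy":0,"wz":0,"fingers":1},
    {"tx":0,"ty":0,"tz":10,"wx":0,"wy":0,"wz":0,"fingers":1},
    {"tx":0,"ty":0,"tz":0,"wx":0,"wy":0,"wz":0.4,"fingers":1}
  ]
}}

```text
t: 9.7
eef_pos: [0.6202, -0.2261, 0.2451]
tool_rot: [1.0, 0.0, 0.003, -0.001]
contact_force: [0.6, 0.5, -0.5]
opening: 0.31
```

Call:
{"fn": "drive_tool", "kwargs": {
  "series": [
    {"tx":-0.5,"ty":2,"tz":5,"wx":0,"wy":0,"wz":0,"fingers":1},
    {"tx":0,"ty":0,"tz":5,"wx":0,"wy":0,"wz":0,"fingers":1},
    {"tx":0,"ty":0,"tz":4,"wx":0,"wy":0,"wz":0,"fingers":1},
    {"tx":0,"ty":0,"tz":4,"wx":0,"wy":0,"wz":0,"fingers":1}
  ]
}}

```text
t: 10.2
eef_pos: [0.6199, -0.2282, 0.2263]
tool_rot: [1.0, 0.0, 0.003, -0.001]
contact_force: [-0.1, -0.1, -1.1]
opening: 0.308
```

Call:
{"fn": "drive_tool", "kwargs": {
  "series": [
    {"tx":0,"ty":0,"tz":3,"wx":0,"wy":0,"wz":0,"fingers":1},
    {"tx":0,"ty":0,"tz":2,"wx":0,"wy":0,"wz":0,"fingers":1}
  ]
}}

```text
t: 10.45
eef_pos: [0.6202, -0.2285, 0.222]
tool_rot: [1.0, 0.0, 0.004, -0.001]
contact_force: [-1.0, 0.2, 9.4]
opening: 0.31
```

Call:
{"fn": "drive_tool", "kwargs": {
  "series": [
    {"tx":0,"ty":0,"tz":2,"wx":0,"wy":0,"wz":0,"fingers":1}
  ]
}}

```text
t: 10.58
eef_pos: [0.6205, -0.2286, 0.2217]
tool_rot: [1.0, 0.0, 0.006, 0.0]
contact_force: [-1.0, 1.4, 9.8]
opening: 0.311
```

Call:
{"fn": "drive_tool", "kwargs": {
  "series": [
    {"tx":0,"ty":0,"tz":2,"wx":0,"wy":0,"wz":0,"fingers":1}
  ]
}}

```text
t: 10.7
eef_pos: [0.6208, -0.2287, 0.2216]
tool_rot: [1.0, 0.0, 0.007, 0.001]
contact_force: [-3.3, 0.8, 10.7]
opening: 0.311
```

Call:
{"fn": "drive_tool", "kwargs": {
  "series": [
    {"tx":0,"ty":0,"tz":2,"wx":0,"wy":0,"wz":0,"fingers":1}
  ]
}}

```text
t: 10.82
eef_pos: [0.6209, -0.2287, 0.2215]
tool_rot: [1.0, 0.0, 0.008, 0.001]
contact_force: [-3.7, 1.2, 10.4]
opening: 0.31
```

The lip is on the balls: the foot is about 12 mm above the collar at ~10 N. I'll level the tool and push harder.

Call:
{"fn": "drive_tool", "kwargs": {
  "series": [
    {"tx":-0.8,"ty":-0.3,"tz":2.5,"wx":0,"wy":-0.9,"wz":0,"fingers":1}
  ]
}}

```text
t: 10.95
eef_pos: [0.6207, -0.2285, 0.2212]
tool_rot: [1.0, 0.0, 0.002, 0.002]
contact_force: [0.8, 0.6, 9.6]
opening: 0.31
```

Call:
{"fn": "drive_tool", "kwargs": {
  "series": [
    {"tx":-0.5,"ty":0,"tz":3,"wx":0,"wy":-0.5,"wz":0,"fingers":1}
  ]
}}

```text
t: 11.08
eef_pos: [0.6209, -0.2284, 0.2209]
tool_rot: [1.0, 0.001, -0.0, 0.003]
contact_force: [-0.7, 2.5, 13.8]
opening: 0.309
```

Call:
{"fn": "drive_tool", "kwargs": {
  "series": [
    {"tx":-0.5,"ty":0,"tz":4,"wx":0.3,"wy":-0.3,"wz":0,"fingers":1}
  ]
}}

```text
t: 11.2
eef_pos: [0.6212, -0.2285, 0.2198]
tool_rot: [1.0, 0.001, -0.0, 0.002]
contact_force: [-0.4, 1.2, 11.7]
opening: 0.309
```

Call:
{"fn": "drive_tool", "kwargs": {
  "series": [
    {"tx":-0.5,"ty":0,"tz":4,"wx":0.3,"wy":-0.3,"wz":0,"fingers":1}
  ]
}}

```text
t: 11.32
eef_pos: [0.6212, -0.2286, 0.2179]
tool_rot: [1.0, 0.001, -0.001, 0.0]
contact_force: [-0.1, -0.1, 1.7]
opening: 0.309
```

The click came: the force dropped to 1.7 N. I'll follow through.

Call:
{"fn": "drive_tool", "kwargs": {
  "series": [
    {"tx":-0.5,"ty":0,"tz":3,"wx":0,"wy":0,"wz":0,"fingers":1}
  ]
}}

```text
t: 11.45
eef_pos: [0.6207, -0.2284, 0.2148]
tool_rot: [1.0, 0.001, -0.001, -0.0]
contact_force: [0.9, 1.6, -5.4]
opening: 0.312
```

Call:
{"fn": "drive_tool", "kwargs": {
  "series": [
    {"tx":0,"ty":0,"tz":3,"wx":0,"wy":0,"wz":0,"fingers":1}
  ]
}}

```text
t: 11.58
eef_pos: [0.6205, -0.2283, 0.211]
tool_rot: [1.0, 0.001, -0.002, -0.0]
contact_force: [0.1, -0.1, -0.7]
opening: 0.31
```

Call:
{"fn": "drive_tool", "kwargs": {
  "series": [
    {"tx":0,"ty":0,"tz":3,"wx":0,"wy":0,"wz":0,"fingers":1}
  ]
}}

```text
t: 11.7
eef_pos: [0.6205, -0.2282, 0.2099]
tool_rot: [1.0, 0.001, -0.001, 0.0]
contact_force: [-9.5, 5.5, 25.1]
opening: 0.312
```

The cap is home: z is 0.210 against 0.2095 predicted, with a hard stop. Now I'll settle the push to about 10 N.

Call:
{"fn": "drive_tool", "kwargs": {
  "series": [
    {"tx":0,"ty":0,"tz":1.5,"wx":0,"wy":0,"wz":0,"fingers":1},
    {"tx":0,"ty":0,"tz":1.5,"wx":0,"wy":0,"wz":0,"fingers":1}
  ]
}}

```text
t: 11.95
eef_pos: [0.6204, -0.228, 0.2104]
tool_rot: [1.0, 0.001, 0.0, 0.001]
contact_force: [-3.4, 1.9, 8.5]
opening: 0.311
```

Call:
{"fn": "drive_tool", "kwargs": {
  "series": [
    {"tx":-0.2,"ty":-0.1,"tz":1.9,"wx":0,"wy":0,"wz":0,"fingers":1}
  ]
}}

```text
t: 12.08
eef_pos: [0.6203, -0.2279, 0.2103]
tool_rot: [1.0, 0.001, 0.001, 0.002]
contact_force: [-4.1, 2.4, 12.6]
opening: 0.311
```

Run:
```python
from h import *
from workcell import r
o=[]
for i in range(4):
    C=r.camera("side");s=r.observe();print(s["t"],s["eef_pos"],s["contact_force"])
im=C["img"][:,:,::-1][90:240,260:430];cv2.imwrite("pics/g.png",cv2.resize(im,None,fx=4,fy=4,interpolation=cv2.INTER_CUBIC))
```

```text
12.125 [ 0.6202 -0.2279  0.2103] [-4.5073  2.655  10.6687]
12.175 [ 0.6203 -0.2279  0.2104] [-3.9037  1.7951 11.4834]
12.225 [ 0.6203 -0.2279  0.2103] [-4.8523  2.5889 11.8164]
12.275 [ 0.6203 -0.2279  0.2103] [-3.3343  2.6532 10.8494]
```

View pics/g.png

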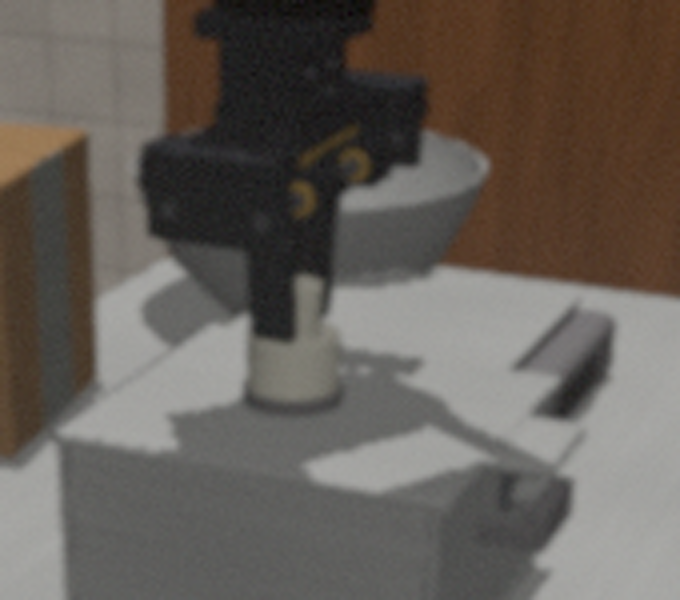

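The cap sits flush on the collar at (294,400) in the crop, the lid is shut and the push is steady at about 11 N. I'll hand it in.

```bash
python3 -c "
from workcell import r
print(r.observe()['contact_force']); print(r.close_job())"
```

```text
[-3.33432108  2.65321932 10.84937204]
the job is handed in; nothing more can be done
None
```

The job is handed in at 12.3 s with the lid latched, the cap fully home on the neck, and the gripper still holding it down.

- **Lid:** I pressed the tab to its firm stop, where the reading reached 31 N. With the gripper off, both camera views showed the lid staying shut.
- **Cap:** I gripped the white cap by its knob and pressed it onto the neck. It clicked at about 14 N, the force then dropped, and it came to a hard stop at a tool height of 0.210 m against 0.2095 m expected. Force peaked at 25 N there before I eased off.
- **Last check:** The picture shows the cap flush on the collar and the lid shut. The downward push held at 10.7–11.8 N, slightly above the 10 N asked.
- **What was off:** A sideways force of about 4 N remained in the final hold, probably from a 1–2 mm off-centre grip.
- **Bystanders:** I never moved the jar lid, shaker or cup on purpose, and nothing in the readings suggested contact with them. I did not take a final picture to confirm.

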